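# Line up the kitchen canisters by height on the ledge

### The job

Tidy the four white canisters onto the wooden ledge in order of height: the tallest on the coaster next to the oil bottle, then each shorter one in turn, so that the shortest ends up next to the pepper mill. Stand each one upright in the middle of its own coaster, set down rather than dropped or tipped, and leave the bottle and the mill where they stand.

Things in the scene. Friction and masses are not known exactly. Their poses are not given: they have to be found in the camera images.
- canister_slim: loose kitchen canister, upright cylinder of white glazed ceramic with a flat wooden lid of the same width (fixed on; thin dark seal under it); the tallest of the four: 130 mm tall, 46 mm in diameter. Origin at the centre of its underside, z up. 0.1 to 0.45 kg.
- canister_broad: loose kitchen canister, upright cylinder of white glazed ceramic with a flat wooden lid of the same width (fixed on; thin dark seal under it); second tallest and the thickest of the four: 105 mm tall, 58 mm in diameter. Origin at the centre of its underside, z up. 0.1 to 0.45 kg.
- canister_small: loose kitchen canister, upright cylinder of white glazed ceramic with a flat wooden lid of the same width (fixed on; thin dark seal under it); third tallest and the thinnest of the four: 80 mm tall, 42 mm in diameter. Origin at the centre of its underside, z up. 0.1 to 0.45 kg.
- canister_squat: loose kitchen canister, upright cylinder of white glazed ceramic with a flat wooden lid of the same width (fixed on; thin dark seal under it); the shortest, wider than the slim one, of the four: 57 mm tall, 54 mm in diameter. Origin at the centre of its underside, z up. 0.1 to 0.45 kg.
- coaster_1: fixed round cork coaster, 70 mm in diameter, 5 mm thick, on a low dark wooden ledge (100 mm deep, 380 mm long, top 18 mm above the counter). Origin at the centre of its underside; its top is 23 mm above the counter. The four lie in a row about 90 mm apart, 1 at the robot's left (+y) end to 4 at the right; this is number 1. Its own yaw means nothing.
- coaster_2: fixed round cork coaster, 70 mm in diameter, 5 mm thick, on a low dark wooden ledge (100 mm deep, 380 mm long, top 18 mm above the counter). Origin at the centre of its underside; its top is 23 mm above the counter. The four lie in a row about 90 mm apart, 1 at the robot's left (+y) end to 4 at the right; this is number 2. Its own yaw means nothing.
- coaster_3: fixed round cork coaster, 70 mm in diameter, 5 mm thick, on a low dark wooden ledge (100 mm deep, 380 mm long, top 18 mm above the counter). Origin at the centre of its underside; its top is 23 mm above the counter. The four lie in a row about 90 mm apart, 1 at the robot's left (+y) end to 4 at the right; this is number 3. Its own yaw means nothing.
- coaster_4: fixed round cork coaster, 70 mm in diameter, 5 mm thick, on a low dark wooden ledge (100 mm deep, 380 mm long, top 18 mm above the counter). Origin at the centre of its underside; its top is 23 mm above the counter. The four lie in a row about 90 mm apart, 1 at the robot's left (+y) end to 4 at the right; this is number 4. Its own yaw means nothing.
- oil_bottle: oil bottle: round green glass bottle with sloping shoulder, slim neck and black cap, 170 mm tall, 56 mm in diameter. Origin at the centre of its underside. It stands on the counter just beyond one end of the ledge, about 130 mm from the end coaster's centre; which end differs from start to start. Loose; leave it standing where it is.
- mill: pepper mill: turned brown wood with a waist and a round head, 145 mm tall, 54 mm in diameter. Origin at the centre of its underside. It stands on the counter just beyond the other end of the ledge, about 130 mm from the end coaster's centre; which end differs from start to start. Loose; leave it standing where it is.

How it is judged:
By the outcome, as a careful person would: the job done as asked, in the order asked, and still so for the second after the job is handed in, with the robot touching nothing.
It also fails if it takes over 96 s, if anything falls off the work surface, if the arm or the gripper's body presses on something with over 40 N, if the wrist force passes 120 N, or if a joint passes its speed limit or range.

### The arm

A 6-joint arm with a two-finger parallel gripper is mounted at the origin on the work surface. World frame = base frame: x ahead of the robot, y to its left, z up, the work surface at z = 0. Lengths are in m, angles in rad, forces in N, time in s.
With the tool pointing down it reaches from about 0.35 to 0.875 m from the base axis. Payload 4.2 kg.
Tool frame: the origin (TCP) lies midway between the tips of the shut fingers; the grasp point (between the pads) lies 19 mm behind it; z points along the fingers, y is the line along which they close (so a half turn about z gives the same grasp; the last joint's range is limited). The gripper opens to 87 mm and grips with 3 to 60 N. Pads are 19 mm wide; open, the fingers measure 117 mm over their backs; the gripper's body (75 mm by 190 mm) begins 51 mm behind the grasp point.
Start: joints at [1.552, 0.385, 0.008, 0, -1.194, -0.259], TCP at [0.171, 0.601, 0.223] pointing down, gripper open.
Joint ranges: [-3.14, 3.14], [-1.21, 2.06], [-1.07, 1.41], [-3.16, 2.05], [-2.99, -0.16], [-3.1, 3.1]. Speed limits (rad/s): [2.79, 2.79, 3.14, 3.14, 3.14, 3.14].

### API

Orientations are given as a unit quaternion [x, y, z, w].
In Python, from station import read_state, grab_frame, get_calibration, sign_off gives the robot as it stands.
- The arm moves only by the tool jog_arm, never from a script. Its argument "steps" is one flat list of numbers, 5 for each row, row after row: the shift along the tool's x, y, z in units of 40 mm (1.0 is 40 mm), then the turn about the tool's z in units of 8 degrees (1.0 is 8 degrees), then the finger opening in mm, from 0 to 87. In form: [dx, dy, dz, yaw, hand, dx, dy, dz, yaw, hand, ...]. A call has 1 to 8 rows; each row is the pose to reach, as a shift and turn from the pose commanded when the call began, along the tool's axes at that moment; what a row does not reach only later rows make up. A row lasts 1/10 s, in which the tool goes at most 50 mm and 8.59 degrees, less where a joint would pass 70% of its speed; a pose out of reach is approached as far as the arm can. A call with a gripper value outside its range is refused whole. The fingers move at their own pace and stop on an object; the grip force is fixed at half the most. Time passes only in rows, so rows that repeat a pose let the fingers close. It gives the time, the measured TCP pose, the force, the opening and the grip force at its end, in the units of the state.
- read_state(): the state, without advancing time (a new reading comes with each control period).
- grab_frame(name): name is "scene" or "top" or "wrist"; returns the picture (400x640x3 uint8, blue, green, red); there is no depth.
- get_calibration(name): a dict with "fovy" (degrees; the focal length in pixels is half the picture's height over the tangent of half this angle, whatever the lens; pixels are square), "cx", "cy" (the principal point, pixels), "xyz" and "orientation" of the camera in the world. Camera axes: x right, y up, looking along -z (the intrinsics and any distortion apply to the point x, -y, -z); pixel columns grow to the right and rows downward; lengths in m; the calibration is good to about 2 mm. A picture is of the moment at which its call begins: read the wrist's pose just before it. get_calibration takes no time and is no camera call; for the wrist camera it gives the pose at the moment of the call.
- sign_off(): hands the job in; it is judged then, once.
The state is a dict: "t": time; "joint_positions": joint angles; "dq": joint speeds; "effort": joint torques, N m; "tcp_pos": TCP position; "eef_rot": TCP orientation; "wrist_force": force on the tool from outside, world axes, zero at the start; "torque": the same for the moment, N m; "grip_width": opening from 0.0 (shut) to 1.0 (fully open); "finger_force": force on a finger pad.
Only numpy, scipy, OpenCV 4.12 (cv2) and the standard library are available. Lean on these libraries where they do the work, as an engineer would, in place of code of your own. Each camera call takes 0.05 s, during which the arm holds its last target. There are 200 camera calls.

## Working session

There is one attempt and no reset: what is moved stays moved. The work goes in short steps, Python scripts to look and compute and a tool call to move; the robot and the scene stay as the last step left them, time stands still between calls to the robot, and variables do not carry over. Pictures are saved under pics/ and viewed, at most 14 in all, crops included, and the job is handed in when it is done.

Besides the shell and the picture viewer there is one more tool, called after "Call:" by a JSON object that holds its "api" and its "payload". jog_arm: Moves the arm, as the interface text tells. Its arguments: {"type":"object","properties":{"steps":{"type":"array"}},"required":["steps"]}

```bash
mkdir -p pics; ls; python3 - <<'E'
from station import *
import cv2
s=read_state(); print(s)
for n in("scene","top"):
    c=get_calibration(n); print(n,c)
    cv2.imwrite(f"pics/{n}0.png",grab_frame(n))
print(get_calibration("wrist"))
E
```

```text
pics
{'t': 0.0, 'joint_positions': array([ 1.55164074e+00,  3.85566803e-01,  6.67002112e-03, -5.21310751e-04,
       -1.19397068e+00, -2.58605636e-01]), 'dq': array([ 0.00017884, -0.00010429,  0.00013708, -0.00156494, -0.00150644,
       -0.00134335]), 'effort': array([ 1.22604065e-04, -3.90660739e+01,  1.87397414e+01,  4.21984211e+00,
        1.09288501e-02, -1.87434866e-04]), 'tcp_pos': array([0.17118503, 0.60049888, 0.22146738]), 'eef_rot': array([ 9.90357702e-01, -1.38529749e-01, -1.16845925e-04,  1.05709151e-03]), 'wrist_force': array([ 0.95781751, -0.13832104, -1.10769791]), 'torque': array([ 0.02429609,  0.00748322, -0.00469566]), 'finger_force': 0.0, 'grip_width': 0.9997867138274309}
scene {'fovy': 56.682386019681665, 'cx': 319.14710307169594, 'cy': 206.15198620982176, 'xyz': array([ 0.94724749, -0.45579736,  0.54951579]), 'orientation': array([0.40275812, 0.13810574, 0.2978125 , 0.85441232])}
top {'fovy': 56.42795005685219, 'cx': 318.6297465233926, 'cy': 202.3014505272921, 'xyz': array([0.47219404, 0.03125425, 1.00322587]), 'orientation': array([ 0.04053227, -0.03695003, -0.69820468,  0.71379413])}
{'fovy': 60.64936497955345, 'cx': 317.4839371099772, 'cy': 200.27058786712306, 'xyz': array([0.24264168, 0.58139151, 0.38340001]), 'orientation': array([ 0.08373782, -0.10930319,  0.79051581, -0.59676255])}
```

View pics/top0.png

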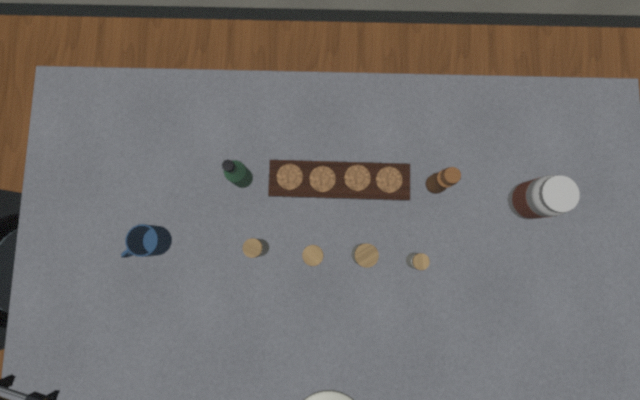

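View pics/scene0.png

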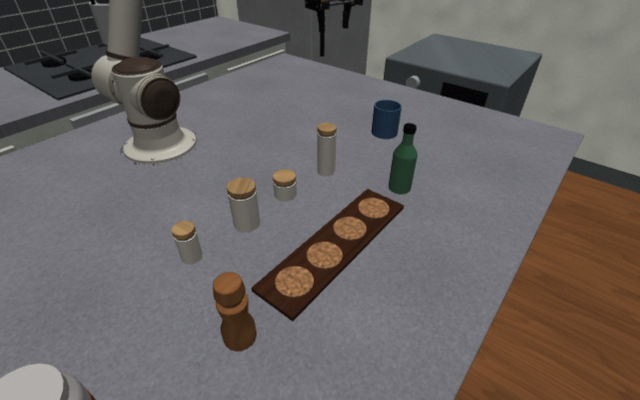

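The top view shows the green bottle at (235,172), left of the ledge, and the mill at (445,178). Coasters 1–4 are at about (290,176), (322,179), (357,178) and (389,180). In the scene view, lid and height identify the canisters: slim (252,247 in top), squat (313,255), broad (367,255), small (420,261). The targets are slim→1, broad→2, small→3, squat→4.

```bash
cat > h.py <<'E'
import numpy as np, cv2
from scipy.spatial.transform import Rotation as R
def ray(c,u,v):
    f=200/np.tan(np.radians(c["fovy"]/2))
    d=R.from_quat(c["orientation"]).apply([(u-c["cx"])/f,-(v-c["cy"])/f,-1.])
    return np.array(c["xyz"]),d/np.linalg.norm(d)
def onplane(c,u,v,z):
    o,d=ray(c,u,v); return o+d*(z-o[2])/d[2]
def tri(c1,p1,c2,p2):
    o1,d1=ray(c1,*p1);o2,d2=ray(c2,*p2)
    t=np.linalg.lstsq(np.stack([d1,-d2],1),o2-o1,rcond=None)[0]
    a,b=o1+t[0]*d1,o2+t[1]*d2
    return (a+b)/2,np.linalg.norm(a-b)*1000
def blobs(im,lo,hi,amin=60):
    m=cv2.inRange(cv2.cvtColor(im,cv2.COLOR_BGR2HSV),lo,hi)
    m=cv2.morphologyEx(m,cv2.MORPH_CLOSE,np.ones((3,3),np.uint8))
    cs=[k for k in cv2.findContours(m,cv2.RETR_EXTERNAL,cv2.CHAIN_APPROX_NONE)[0] if cv2.contourArea(k)>amin]
    return m,cs
E
python3 - <<'E'
from station import *
from h import *
for n in("scene","top"):
    im=cv2.imread(f"pics/{n}0.png")
    hsv=cv2.cvtColor(im,cv2.COLOR_BGR2HSV)
    pts={"scene":dict(lid=(242,187),lidside=(242,193),cork=(325,255),ledge=(300,258),mill=(232,290),body=(244,212)),"top":dict(lid=(367,255),cork=(357,178),ledge=(273,165),mill=(449,176),ctr=(340,230))}[n]
    for k,(u,v) in pts.items(): print(n,k,hsv[v-1:v+2,u-1:u+2].reshape(-1,3).mean(0).round())
    m,cs=blobs(im,(5,90,85),(25,255,255))
    for k in cs:
        (u,v),w,a=cv2.fitEllipse(k); x,y,ww,hh=cv2.boundingRect(k)
        if ww<80: print(n,"ell",np.round([u,v,*w],1),"box",x,y,ww,hh,int(cv2.contourArea(k)))
a=cv2.resize(cv2.imread("pics/scene0.png")[110:310,160:420],None,fx=3,fy=3)[:600]
cv2.imwrite("pics/sc_crop.png",a)
E
```

```text
scene lid [ 17. 118. 142.]
scene lidside [ 17. 120. 119.]
scene cork [ 14. 130. 147.]
scene ledge [ 10. 157.  59.]
scene mill [ 13. 154. 128.]
scene body [ 23.  22. 103.]
scene ell [231.4 301.9  22.4  29.8] box 216 294 32 21 210
scene ell [226.9 282.9  20.9  28.5] box 213 272 29 23 466
scene ell [293.9 281.   30.3  38.4] box 275 266 39 31 912
scene ell [324.2 254.4  26.3  35.7] box 306 241 37 28 734
scene ell [182.4 229.1  16.   21.8] box 172 221 23 18 265
scene ell [349.4 227.7  22.4  32.9] box 333 216 34 24 577
scene ell [373.4 207.3  19.6  31.2] box 358 197 32 21 477
scene ell [240.4 185.8  15.8  27.6] box 227 178 28 17 341
scene ell [283.8 175.9  12.5  21.8] box 273 170 22 14 210
scene ell [326.5 127.8  10.5  16.4] box 318 123 18 12 123
top lid [ 18.  87. 139.]
top cork [ 15. 100. 142.]
top ledge [ 9. 99. 72.]
top mill [ 15. 118. 138.]
top ctr [111.  11. 132.]
top ell [447.7 176.8  16.5  24.4] box 436 168 24 20 310
top ell [388.8 179.3  26.8  27.3] box 375 166 28 28 571
top ell [322.  178.6  26.5  26.9] box 308 165 29 28 557
top ell [356.9 177.4  26.9  27. ] box 343 164 28 28 567
top ell [289.2 176.3  26.7  26.9] box 276 163 28 28 563
```

View pics/sc_crop.png

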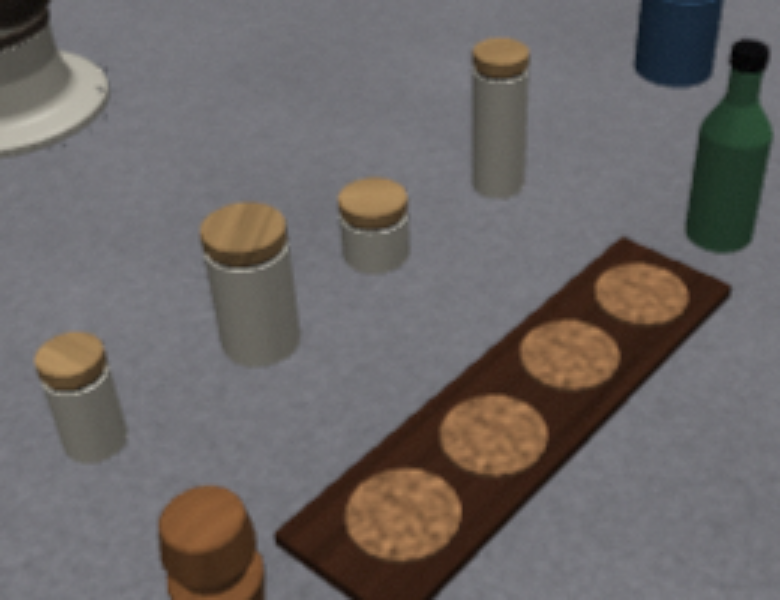

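The crop shows the slim lid face at scene px (327,127), broad at (241,186), squat at (284,175) and small at (184,228). All stand upright and clear. Next I mask the lid faces in both views and triangulate.

```bash
python3 - <<'E'
from station import *
from h import *
C={n:get_calibration(n) for n in("scene","top")}
I={n:cv2.imread(f"pics/{n}0.png") for n in C}
P={}
for n,lo in(("scene",(8,80,127)),("top",(8,50,100))):
    m,cs=blobs(I[n],lo,(28,255,255),40); P[n]=[]
    for k in cs:
        x,y,w,h=cv2.boundingRect(k)
        if w<60: P[n].append((*cv2.fitEllipse(k)[:2],(x,y,w,h)))
name=dict(slim=((326,127),(252,247)),squat=((284,174),(313,255)),broad=((241,185),(367,255)),small=((183,228),(420,261)),
 c1=((374,207),(289,176)),c2=((349,228),(322,179)),c3=((324,254),(357,177)),c4=((294,281),(389,179)))
near=lambda n,p:min(P[n],key=lambda e:np.hypot(e[0][0]-p[0],e[0][1]-p[1]))
for k,(a,b) in name.items():
    ea,eb=near("scene",a),near("top",b)
    X,g=tri(C["scene"],ea[0],C["top"],eb[0])
    print(k,X.round(4),"gap",round(g,1),"| px",np.round(ea[0],1),np.round(ea[1],1),np.round(eb[0],1),np.round(eb[1],1))
E
```

```text
slim [0.4599 0.1905 0.1279] gap 2.5 | px [326.7 126.8] [ 7.9 16.9] [252.1 247.5] [18.5 18.9]
squat [0.4431 0.0507 0.055 ] gap 1.6 | px [283.7 175.2] [11.7 21.9] [312.3 255. ] [19.8 20.2]
broad [ 0.4475 -0.0788  0.1026] gap 1.1 | px [240.4 185.3] [15.  27.2] [366.  254.9] [22.6 23.6]
small [ 0.4347 -0.2156  0.0774] gap 0.8 | px [182.4 227.8] [13.2 21.9] [420.5 261.1] [15.7 16.5]
c1 [0.6492 0.1182 0.0209] gap 1.7 | px [373.4 207.4] [18.  29.5] [289.2 176.3] [25.3 25.7]
c2 [0.6453 0.0302 0.021 ] gap 2.1 | px [349.5 227.6] [20.7 31.5] [322.1 178.5] [25.2 26.1]
c3 [ 0.6503 -0.0629  0.021 ] gap 2.2 | px [324.2 254.5] [24.6 34. ] [357.1 177.3] [25.4 26.1]
c4 [ 0.6472 -0.1477  0.0203] gap 2.1 | px [293.9 281.1] [28.2 37. ] [388.8 179.2] [25.6 26.2]
```

Call:
{"api": "jog_arm", "payload": {"steps": [0.98,0.79,0,0.93,87,1.95,1.58,0,1.85,87,2.93,2.36,0,2.78,87,3.9,3.15,0,3.7,87,4.88,3.94,0,4.63,87,5.86,4.73,0,5.56,87,6.83,5.52,0,6.48,87,7.81,6.3,0,7.41,87]}}

```text
t: 0.9
tcp_pos: [0.4024, 0.2721, 0.2225]
eef_rot: [0.791, -0.612, -0.0, 0.0]
wrist_force: [1.0, 1.0, -0.7]
grip_width: 1.0
finger_force: 0.0
```

Call:
{"api": "jog_arm", "payload": {"steps": [0.8,-0.3,0,0.62,87,1.6,-0.6,0,1.24,87,2.35,-0.89,0,1.85,87,2.35,-0.89,0,1.85,87,2.35,-0.89,0,1.85,87]}}

```text
t: 1.4
tcp_pos: [0.4603, 0.1917, 0.2221]
eef_rot: [-0.707, 0.708, 0.0, -0.0]
wrist_force: [-0.5, 0.7, -1.3]
grip_width: 1.004
finger_force: 0.0
```

```bash
python3 - <<'E'
from station import *
from h import *
s=read_state(); print(s["tcp_pos"],s["eef_rot"])
c=get_calibration("wrist");print(c)
im=grab_frame("wrist");cv2.imwrite("pics/w1.png",im)
E
```

```text
[0.46028414 0.19171076 0.22210168] [-7.06698868e-01  7.07514305e-01  1.95109172e-04 -4.24871036e-04]
{'fovy': 60.64936497955345, 'cx': 317.4839371099772, 'cy': 200.27058786712306, 'xyz': array([0.45972325, 0.11802163, 0.38395176]), 'orientation': array([ 2.18908924e-04, -1.37723866e-01,  9.90470604e-01,  2.67778911e-04])}
```

View pics/w1.png

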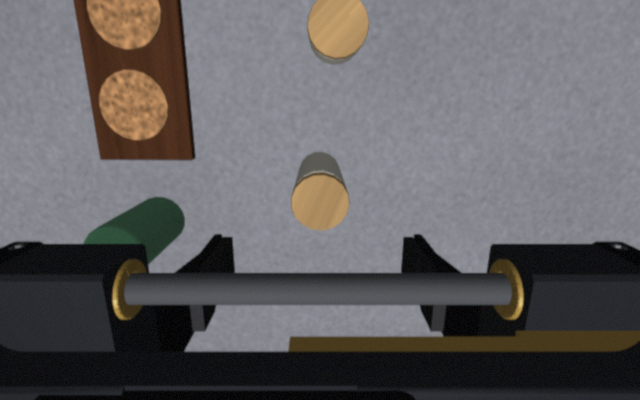

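The wrist view shows the slim lid at (320,201), the squat lid at (338,25), coaster 1 at (133,104) and coaster 2 at (124,15). I'll cast rays from this view onto the known heights as a check.

```bash
cat > w.py <<'E'
from station import *
from h import *
import sys
def wrist(specs,img=None):
    """specs: (name,(u,v) guess,z)"""
    if img is None:
        c=get_calibration("wrist"); im=grab_frame("wrist")
    else: c,im=img
    m,cs=blobs(im,(8,80,90),(28,255,255),300)
    es=[(cv2.fitEllipse(k),cv2.boundingRect(k)) for k in cs]
    out={}
    for n,g,z in specs:
        e,b=min(es,key=lambda e:np.hypot(e[0][0][0]-g[0],e[0][0][1]-g[1]))
        out[n]=onplane(c,*e[0],z); print(n,out[n].round(4),np.round(e[0],1),np.round(e[1],1),b)
    return c,im,out
E
python3 - <<'E'
from w import *
wrist([("slim",(320,201),.13),("squat",(338,25),.057),("c1",(133,104),.023)],(get_calibration("wrist"),cv2.imread("pics/w1.png")))
E
```

```text
slim [0.4577 0.1914 0.13  ] [319.7 201.1] [55.7 56.6] (292, 173, 57, 57)
squat [0.4421 0.0546 0.057 ] [337.5  26.7] [60.1 61.8] (308, 0, 61, 59)
c1 [0.6471 0.1199 0.023 ] [132.9 104.5] [64.9 75.2] (98, 69, 71, 72)
```

Call:
{"api": "jog_arm", "payload": {"steps": [0.02,0.05,1,0,87,0.02,0.05,2,0,87,0.02,0.05,3,0,87,0.02,0.05,3.5,0,87,0.02,0.05,3.78,0,87,0.02,0.05,3.78,0,60,0.02,0.05,3.78,0,35,0.02,0.05,3.78,0,30]}}

```text
t: 2.25
tcp_pos: [0.4592, 0.1925, 0.0728]
eef_rot: [0.707, -0.707, 0.0, -0.002]
wrist_force: [-0.1, 0.6, -0.3]
grip_width: 0.808
finger_force: 0.0
```

Call:
{"api": "jog_arm", "payload": {"steps": [0,0,0,0,20,0,0,0,0,20,0,0,0,0,20,0,0,0,0,20]}}

```text
t: 2.65
tcp_pos: [0.4586, 0.1916, 0.0718]
eef_rot: [0.707, -0.707, 0.0, -0.0]
wrist_force: [-1.0, 0.7, 2.5]
grip_width: 0.522
finger_force: 30.0
```

Call:
{"api": "jog_arm", "payload": {"steps": [0,0,-0.5,0,20,0,0,-1.2,0,20,0.2,-0.5,-2,0,20,0.55,-1.4,-2,0,20,0.95,-2.4,-2,0,20,1.35,-3.4,-2,0,20,1.65,-4.3,-2,0,20,1.81,-4.73,-2,0,20]}}

```text
t: 3.45
tcp_pos: [0.6495, 0.1176, 0.1496]
eef_rot: [-0.706, 0.708, 0.0, -0.001]
wrist_force: [-1.1, -0.5, -2.6]
grip_width: 0.523
finger_force: 30.0
```

Call:
{"api": "jog_arm", "payload": {"steps": [0,0,0,0,20,0,0,0,0,20]}}

```text
t: 3.65
tcp_pos: [0.6465, 0.1187, 0.1498]
eef_rot: [-0.707, 0.707, 0.001, -0.001]
wrist_force: [-0.2, 0.0, -2.4]
grip_width: 0.52
finger_force: 30.0
```

```bash
python3 - <<'E'
from station import *
from h import *
s=read_state(); print(s["tcp_pos"],s["wrist_force"],s["grip_width"]*87)
c=get_calibration("wrist");print(c)
im=grab_frame("wrist");cv2.imwrite("pics/w2.png",im)
E
```

```text
[0.64650353 0.11871296 0.14981937] [-0.21465598  0.0201573  -2.44077494] 45.244607488298705
{'fovy': 60.64936497955345, 'cx': 317.4839371099772, 'cy': 200.27058786712306, 'xyz': array([0.64632146, 0.0450781 , 0.31166049]), 'orientation': array([ 1.40470208e-03, -1.37618955e-01,  9.90484175e-01,  3.85380983e-04])}
```

View pics/w2.png

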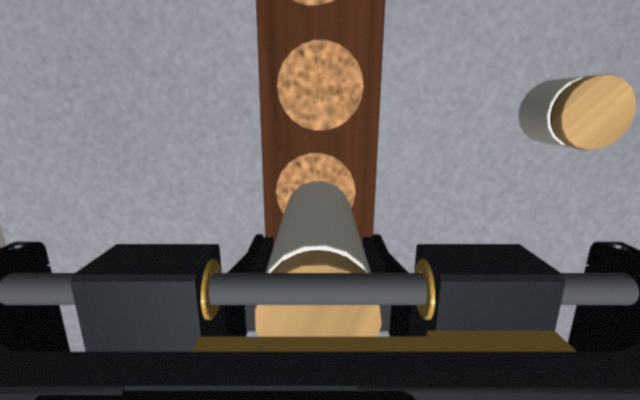

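The slim canister hangs upright over coaster 1, whose visible arc is centred at about (316,193). Coaster 2 is at (320,85). I'll fit the coaster arc on its plane to get its centre.

```bash
cat >> w.py <<'E'
from scipy.optimize import least_squares
def arc(c,im,box,z=.023,r=.035,lo=(8,100,100)):
    """centre of a disc of known radius whose outline is partly visible; box=(u0,v0,u1,v1) region holding only its free outline"""
    m,_=blobs(im,lo,(28,255,255)); u0,v0,u1,v1=box
    k=max(cv2.findContours(m[v0:v1,u0:u1].copy(),cv2.RETR_EXTERNAL,cv2.CHAIN_APPROX_NONE)[0],key=cv2.contourArea)[:,0]+[u0,v0]
    k=k[(k[:,0]>u0+1)&(k[:,0]<u1-2)&(k[:,1]>v0+1)&(k[:,1]<v1-2)]
    P=np.array([onplane(c,u,v,z)[:2] for u,v in k])
    f=least_squares(lambda q:np.hypot(*(P-q[:2]).T)-r,P.mean(0),loss="soft_l1",f_scale=.001)
    print("arc",f.x.round(4),"rms mm",round(np.sqrt(np.mean(f.fun**2))*1e3,2),len(P)); return f.x
E
python3 - <<'E'
from w import *
im=cv2.imread("pics/w2.png"); c=get_calibration("wrist")
c["xyz"]=np.array([0.64632146,0.0450781,0.31166049]);c["orientation"]=np.array([1.40470208e-03,-1.37618955e-01,9.90484175e-01,3.85380983e-04])
wrist([("c2",(320,85),.023),("squat",(596,112),.057)],(c,im))
arc(c,im,(262,145,372,183)); arc(c,im,(262,30,372,140))
s=read_state();print(s["tcp_pos"])
E
```

```text
c2 [0.6402 0.0502 0.023 ] [323.9 109.9] [ 88.7 231.7] (275, 0, 93, 221)
squat [0.4443 0.0513 0.057 ] [595.8 112.2] [66.  85.7] (553, 75, 82, 75)
arc [0.6475 0.1199] rms mm 8.23 104
arc [0.6435 0.0319] rms mm 0.35 255
[0.64624518 0.1191034  0.15034246]
```

Call:
{"api": "jog_arm", "payload": {"steps": [-0.02,-0.03,0.5,0,20,-0.02,-0.03,0.9,0,20,-0.02,-0.03,1.15,0,20,-0.02,-0.03,1.28,0,20,-0.02,-0.03,1.33,0,20,-0.02,-0.03,1.36,0,20,-0.02,-0.03,1.36,0,20]}}

```text
t: 4.4
tcp_pos: [0.649, 0.1202, 0.0976]
eef_rot: [0.707, -0.707, 0.0, -0.001]
wrist_force: [-0.3, 1.7, -2.3]
grip_width: 0.523
finger_force: 30.0
```

Call:
{"api": "jog_arm", "payload": {"steps": [0,0,0.02,0,20,0,0,0.04,0,20,0,0,0.04,0,20]}}

```text
t: 4.7
tcp_pos: [0.6487, 0.1199, 0.0955]
eef_rot: [-0.707, 0.707, -0.0, 0.0]
wrist_force: [0.3, 0.1, -2.5]
grip_width: 0.524
finger_force: 30.0
```

Call:
{"api": "jog_arm", "payload": {"steps": [0,0,0.02,0,20,0,0,0.04,0,20,0,0,0.04,0,20]}}

```text
t: 5.0
tcp_pos: [0.6489, 0.1199, 0.0949]
eef_rot: [0.707, -0.707, 0.0, -0.0]
wrist_force: [-2.2, -1.0, 3.5]
grip_width: 0.521
finger_force: 30.0
```

Call:
{"api": "jog_arm", "payload": {"steps": [0,0,0,0,55,0,0,0,0,70,0,0,0,0,80,0,0,0,0,80,0,0,0,0,80,0,0,-0.8,0,80,0,0,-1.8,0,80,0,0,-2.6,0,87]}}

```text
t: 5.8
tcp_pos: [0.6492, 0.12, 0.1997]
eef_rot: [0.707, -0.707, 0.001, -0.001]
wrist_force: [1.3, 0.3, -0.5]
grip_width: 0.95
finger_force: 0.0
```

Call:
{"api": "jog_arm", "payload": {"steps": [0.4,0.4,-0.3,0,87,1.2,1.23,-0.3,0,87,2,2.06,-0.3,0,87,2.8,2.88,-0.3,0,87,3.6,3.71,-0.3,0,87,4.4,4.53,-0.3,0,87,4.92,5.07,-0.3,0,87,4.92,5.07,-0.3,0,87]}}

```text
t: 6.6
tcp_pos: [0.443, -0.0787, 0.2101]
eef_rot: [-0.706, 0.708, 0.0, 0.0]
wrist_force: [-0.4, -0.3, 0.1]
grip_width: 1.002
finger_force: 0.0
```

Call:
{"api": "jog_arm", "payload": {"steps": [0,0,0,0,87]}}

```text
t: 6.7
tcp_pos: [0.446, -0.0772, 0.2103]
eef_rot: [-0.707, 0.707, -0.001, 0.001]
wrist_force: [0.0, -0.1, 0.6]
grip_width: 0.996
finger_force: 0.0
```

```bash
python3 - <<'E'
from w import *
c,im,o=wrist([("broad",(320,200),.105),("small",(335,20),.08)])
cv2.imwrite("pics/w3.png",im);t=grab_frame("top");cv2.imwrite("pics/t3.png",t)
print(read_state()["tcp_pos"])
m,cs=blobs(t,(8,50,100),(28,255,255),40);C=get_calibration("top")
for k in cs:
    e=cv2.fitEllipse(k)
    if e[1][1]<40: print(np.round(e[0],1),np.round(e[1],1),onplane(C,*e[0],.153).round(4))
a=np.vstack([cv2.resize(t[130:290,200:480],None,fx=2,fy=2)[:, :560],cv2.resize(im,(560,350))[:280]])
cv2.imwrite("pics/v3.png",a)
E
```

```text
broad [ 0.4464 -0.0798  0.105 ] [316.5 194.6] [67.4 68.6] (282, 161, 70, 68)
small [ 0.4341 -0.2121  0.08  ] [332.6  20.9] [49.8 53.9] (307, 0, 53, 48)
[ 0.44677138 -0.07643852  0.20992674]
[449.  176.1] [17.4 23.1] [ 0.6331 -0.2631  0.153 ]
[388.8 179.1] [25.5 26.2] [ 0.623  -0.1242  0.153 ]
[322.1 178.5] [25.4 26.2] [0.6213 0.0298 0.153 ]
[357.1 177.4] [25.5 26.1] [ 0.6255 -0.0509  0.153 ]
[287.8 173.5] [25.  33.9] [0.6313 0.1094 0.153 ]
```

View pics/v3.png

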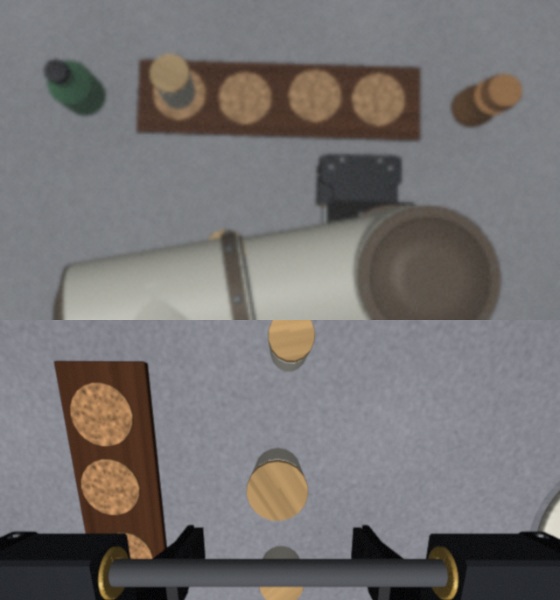

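The upper crop shows slim standing upright on coaster 1, with the bottle and mill unmoved. The lower crop shows the broad lid between the fingers at about (316,195) in the full wrist frame.

Call:
{"api": "jog_arm", "payload": {"steps": [0.07,0,1,0,87,0.07,0,2,0,87,0.07,0,3,0,87,0.07,0,3.6,0,87,0.07,0,3.9,0,87,0.07,0,4.03,0,87,0.07,0,4.03,0,60,0.07,0,4.03,0,45]}}

```text
t: 7.6
tcp_pos: [0.4469, -0.0793, 0.049]
eef_rot: [0.707, -0.707, 0.0, -0.0]
wrist_force: [0.1, 0.3, -0.4]
grip_width: 0.897
finger_force: 0.0
```

Call:
{"api": "jog_arm", "payload": {"steps": [0,0,0,0,35,0,0,0,0,35,0,0,0,0,35,0,0,0,0,35]}}

```text
t: 8.0
tcp_pos: [0.4467, -0.0796, 0.0492]
eef_rot: [0.707, -0.707, 0.001, -0.001]
wrist_force: [0.7, 0.5, 3.5]
grip_width: 0.661
finger_force: 30.0
```

Call:
{"api": "jog_arm", "payload": {"steps": [0,0,-0.5,0,35,0,0,-1.2,0,35,-0.28,-0.5,-1.8,0,35,-0.78,-1.4,-1.8,0,35,-1.34,-2.4,-1.8,0,35,-1.9,-3.4,-1.8,0,35,-2.41,-4.3,-1.8,0,35,-2.77,-4.95,-1.8,0,35]}}

```text
t: 8.8
tcp_pos: [0.6451, 0.0325, 0.1191]
eef_rot: [0.707, -0.707, -0.001, 0.001]
wrist_force: [-0.0, -0.0, -2.7]
grip_width: 0.661
finger_force: 30.0
```

Call:
{"api": "jog_arm", "payload": {"steps": [0,0,0,0,35,0,0,0.3,0,35,0,0,0.6,0,35,0,0,0.6,0,35]}}

```text
t: 9.2
tcp_pos: [0.6407, 0.0301, 0.0932]
eef_rot: [-0.707, 0.708, 0.002, -0.003]
wrist_force: [-0.8, -0.4, -2.9]
grip_width: 0.658
finger_force: 30.0
```

```bash
python3 - <<'E'
from w import *
s=read_state();print(s["tcp_pos"],s["wrist_force"])
c=get_calibration("wrist");im=grab_frame("wrist");cv2.imwrite("pics/w4.png",im);print(c["xyz"],c["orientation"])
E
```

```text
[0.6406554  0.03012747 0.09319869] [-0.79943028 -0.35273188 -2.94770064]
[ 0.64109209 -0.0434421   0.25510232] [ 3.38275555e-03 -1.37374636e-01  9.90513056e-01  8.07696375e-04]
```

View pics/w4.png

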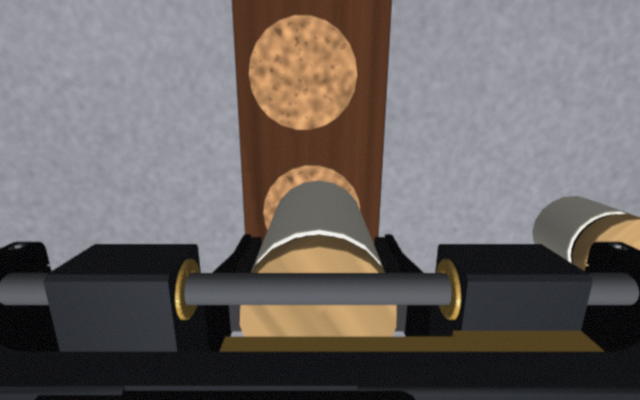

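Broad is held over coaster 2: its visible arc is centred at about (311,205), slightly left of the canister at (320,..), so more +x is needed. Coaster 3 is at (303,72). I'll fit both arcs.

```bash
python3 - <<'E'
from w import *
im=cv2.imread("pics/w4.png"); c=get_calibration("wrist")
c["xyz"]=np.array([0.64109209,-0.0434421,0.25510232]);c["orientation"]=np.array([3.38275555e-03,-1.37374636e-01,9.90513056e-01,8.07696375e-04])
arc(c,im,(246,150,376,184)); arc(c,im,(240,5,376,140))
print(read_state()["tcp_pos"],read_state()["joint_positions"].round(4))
E
```

```text
arc [0.6441 0.0323] rms mm 4.91 103
arc [ 0.649  -0.0613] rms mm 0.34 321
[0.64179304 0.03025982 0.09465031] [ 2.983e-01  5.245e-01 -1.051e-01 -5.000e-04 -9.458e-01 -2.988e-01]
```

Call:
{"api": "jog_arm", "payload": {"steps": [0,0,0,0,35,0,0,0,0,35,0,0,0,0,35]}}

```text
t: 9.55
tcp_pos: [0.6442, 0.0311, 0.0973]
eef_rot: [-0.707, 0.707, -0.0, 0.001]
wrist_force: [-0.4, -0.2, -2.5]
grip_width: 0.659
finger_force: 30.0
```

Call:
{"api": "jog_arm", "payload": {"steps": [0,0,0.25,0,35,0,0,0.45,0,35,0,0,0.55,0,35,0,0,0.6,0,35,0,0,0.62,0,35,0,0,0.62,0,35,0,0,0.62,0,35]}}

```text
t: 10.25
tcp_pos: [0.6434, 0.031, 0.0723]
eef_rot: [0.707, -0.707, -0.0, 0.0]
wrist_force: [-4.6, -0.0, 3.8]
grip_width: 0.658
finger_force: 30.0
```

Call:
{"api": "jog_arm", "payload": {"steps": [0,0,0.02,0,35,0,0,0.03,0,35,0,0,0.03,0,35]}}

```text
t: 10.55
tcp_pos: [0.6435, 0.0309, 0.0722]
eef_rot: [0.707, -0.707, -0.0, 0.0]
wrist_force: [-6.3, 0.4, 9.2]
grip_width: 0.66
finger_force: 30.0
```

Call:
{"api": "jog_arm", "payload": {"steps": [0,0,-0.02,0,65,0,0,-0.02,0,75,0,0,-0.02,0,85,0,0,-0.02,0,85,0,0,-0.02,0,85,0,0,-0.8,0,87,0,0,-1.8,0,87,0,0,-2.8,0,87]}}

```text
t: 11.35
tcp_pos: [0.6438, 0.0311, 0.1832]
eef_rot: [0.707, -0.707, -0.0, 0.001]
wrist_force: [1.9, -0.0, 0.0]
grip_width: 0.998
finger_force: 0.0
```

Call:
{"api": "jog_arm", "payload": {"steps": [0.5,0.43,0,0,87,1.3,1.11,0,0,87,2.2,1.88,0,0,87,3.1,2.65,0,0,87,4,3.41,0,0,87,4.9,4.18,0,0,87,5.7,4.87,0,0,87,6.15,5.25,0,0,87]}}

```text
t: 12.15
tcp_pos: [0.4318, -0.2165, 0.1827]
eef_rot: [-0.706, 0.708, -0.0, 0.0]
wrist_force: [0.9, -0.0, 0.1]
grip_width: 1.003
finger_force: 0.0
```

Call:
{"api": "jog_arm", "payload": {"steps": [0,0,0,0,87,0,0,0,0,87,0,0,0,0,87]}}

```text
t: 12.45
tcp_pos: [0.4348, -0.2144, 0.1826]
eef_rot: [0.707, -0.707, 0.0, -0.0]
wrist_force: [-0.1, 0.4, 0.2]
grip_width: 0.996
finger_force: 0.0
```

```bash
python3 - <<'E'
from w import *
c,im,o=wrist([("small",(320,180),.08)])
cv2.imwrite("pics/w5.png",im);cv2.imwrite("pics/s5.png",grab_frame("scene")); print(read_state()["tcp_pos"])
E
```

```text
small [ 0.4335 -0.2165  0.08  ] [318.4 196.2] [48.8 49.6] (294, 172, 50, 50)
[ 0.4347588  -0.21421272  0.1824835 ]
```

View pics/s5.png

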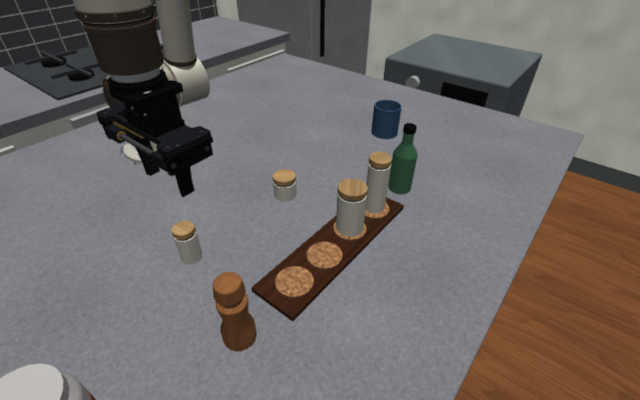

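Slim (378,185) and broad (351,210) stand upright on coasters 1 and 2. The gripper is above the small canister, in line with it.

Call:
{"api": "jog_arm", "payload": {"steps": [0.04,0.02,1,0,87,0.04,0.02,2,0,87,0.04,0.02,3,0,87,0.04,0.02,3.5,0,87,0.04,0.02,3.75,0,87,0.04,0.02,3.84,0,80,0.04,0.02,3.84,0,60,0.04,0.02,3.84,0,35]}}

```text
t: 13.35
tcp_pos: [0.4343, -0.2165, 0.0301]
eef_rot: [0.707, -0.707, 0.001, -0.001]
wrist_force: [-0.2, -0.4, 0.2]
grip_width: 0.82
finger_force: 0.0
```

Call:
{"api": "jog_arm", "payload": {"steps": [0,0,0,0,20,0,0,0,0,20,0,0,0,0,20,0,0,0,0,20,0,0,0,0,20]}}

```text
t: 13.85
tcp_pos: [0.4337, -0.2166, 0.0294]
eef_rot: [0.707, -0.707, 0.001, -0.0]
wrist_force: [1.0, 0.1, 2.6]
grip_width: 0.477
finger_force: 30.0
```

Call:
{"api": "jog_arm", "payload": {"steps": [0,0,-0.5,0,20,0,0,-1.2,0,20,-0.3,-0.42,-1.8,0,20,-0.97,-1.35,-1.8,0,20,-1.7,-2.38,-1.8,0,20,-2.43,-3.4,-1.8,0,20,-3.15,-4.4,-1.8,0,20,-3.86,-5.39,-1.8,0,20]}}

```text
t: 14.65
tcp_pos: [0.6494, -0.0606, 0.1]
eef_rot: [-0.707, 0.707, 0.001, -0.001]
wrist_force: [0.1, -1.4, -2.8]
grip_width: 0.478
finger_force: 30.0
```

Call:
{"api": "jog_arm", "payload": {"steps": [0,0,0,0,20,0,0,0.3,0,20,0,0,0.6,0,20,0,0,0.6,0,20,0,0,0.6,0,20,0,0,0.6,0,20]}}

```text
t: 15.25
tcp_pos: [0.6486, -0.0627, 0.0774]
eef_rot: [-0.707, 0.707, -0.0, 0.0]
wrist_force: [-0.3, 0.4, -2.2]
grip_width: 0.473
finger_force: 30.0
```

```bash
python3 - <<'E'
from w import *
s=read_state();print(s["tcp_pos"],s["wrist_force"])
c=get_calibration("wrist");im=grab_frame("wrist");cv2.imwrite("pics/w6.png",im)
arc(c,im,(246,150,376,184)); arc(c,im,(240,5,376,140))
E
```

```text
[ 0.64859413 -0.06269422  0.07742554] [-0.27015969  0.36500601 -2.20975308]
arc [ 0.6493 -0.1276] rms mm 4.86 73
arc [ 0.6455 -0.1459] rms mm 0.31 229
```

View pics/w6.png

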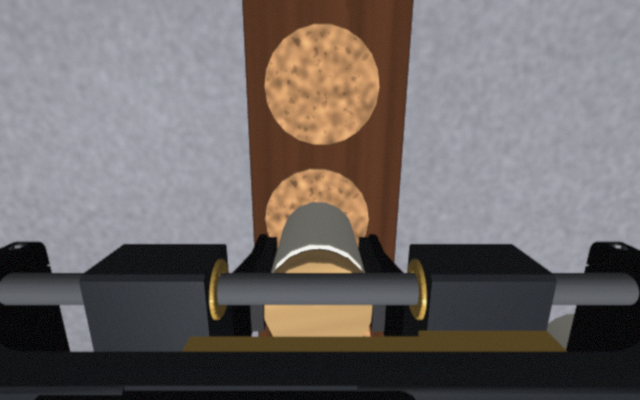

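Small hangs centred over coaster 3, with the arc at (317,..) and the canister at (319,..). Coaster 4 is at (321,84), measured at (0.6455, -0.146). Lowering now.

Call:
{"api": "jog_arm", "payload": {"steps": [0,0,0.25,0,20,0,0,0.45,0,20,0,0,0.55,0,20,0,0,0.59,0,20,0,0,0.62,0,20,0,0,0.62,0,20,0,0,0.62,0,20]}}

```text
t: 16.0
tcp_pos: [0.6489, -0.062, 0.0524]
eef_rot: [0.707, -0.707, 0.0, -0.0]
wrist_force: [-1.4, 0.7, 0.5]
grip_width: 0.474
finger_force: 30.0
```

Call:
{"api": "jog_arm", "payload": {"steps": [0,0,0.02,0,20,0,0,0.03,0,20,0,0,0.03,0,20]}}

```text
t: 16.3
tcp_pos: [0.649, -0.062, 0.0524]
eef_rot: [0.707, -0.707, 0.0, -0.0]
wrist_force: [-2.6, 1.0, 6.3]
grip_width: 0.474
finger_force: 30.0
```

Call:
{"api": "jog_arm", "payload": {"steps": [0,0,-0.02,0,55,0,0,-0.02,0,70,0,0,-0.02,0,80,0,0,-0.02,0,80,0,0,-0.02,0,80,0,0,-0.8,0,87,0,0,-1.9,0,87,0,0,-3,0,87]}}

```text
t: 17.1
tcp_pos: [0.6484, -0.0622, 0.1716]
eef_rot: [0.707, -0.707, -0.0, 0.001]
wrist_force: [0.7, 0.2, 0.1]
grip_width: 0.993
finger_force: 0.0
```

Call:
{"api": "jog_arm", "payload": {"steps": [-0.25,0.45,0,0,87,-0.72,1.3,0,0,87,-1.24,2.25,0,0,87,-1.76,3.2,0,0,87,-2.28,4.15,0,0,87,-2.83,5.14,0,0,87,-2.83,5.14,0,0,87,-2.83,5.14,0,0,87]}}

```text
t: 17.9
tcp_pos: [0.4431, 0.0517, 0.1717]
eef_rot: [0.708, -0.706, 0.0, -0.001]
wrist_force: [0.4, 1.1, -0.0]
grip_width: 0.998
finger_force: 0.0
```

Call:
{"api": "jog_arm", "payload": {"steps": [0,0,0,0,87,0,0,0,0,87]}}

```text
t: 18.1
tcp_pos: [0.4441, 0.0509, 0.1709]
eef_rot: [-0.707, 0.708, -0.0, 0.0]
wrist_force: [-0.3, 0.8, -0.4]
grip_width: 1.0
finger_force: 0.0
```

```bash
python3 - <<'E'
from w import *
c,im,o=wrist([("squat",(320,180),.057)])
print(read_state()["tcp_pos"])
E
```

```text
squat [0.4419 0.0501 0.057 ] [319.6 194.1] [60.9 61.9] (289, 164, 63, 62)
[0.44399073 0.05081597 0.17075582]
```

Call:
{"api": "jog_arm", "payload": {"steps": [0.01,0.03,1,0,87,0.01,0.03,2,0,87,0.01,0.03,3,0,87,0.01,0.03,3.5,0,87,0.01,0.03,3.8,0,87,0.01,0.03,3.92,0,87,0.01,0.03,3.92,0,60,0.01,0.03,3.92,0,45]}}

```text
t: 18.95
tcp_pos: [0.4427, 0.0508, 0.0146]
eef_rot: [-0.707, 0.707, -0.0, 0.0]
wrist_force: [0.9, 0.2, -0.6]
grip_width: 0.895
finger_force: 0.0
```

Call:
{"api": "jog_arm", "payload": {"steps": [0,0,0,0,30,0,0,0,0,30,0,0,0,0,30,0,0,0,0,30,0,0,0,0,30]}}

```text
t: 19.45
tcp_pos: [0.4422, 0.0509, 0.0147]
eef_rot: [0.707, -0.707, 0.0, -0.0]
wrist_force: [-2.1, 0.5, 5.0]
grip_width: 0.615
finger_force: 30.0
```

Call:
{"api": "jog_arm", "payload": {"steps": [0,0,-0.5,0,30,0,0,-1.3,0,30,0.5,0,-2.2,0,30,1.4,0,-2.6,0,30,2.4,-0.3,-2.6,0,30,3.4,-0.8,-2.6,0,30,4.3,-1.6,-2.6,0,30,4.93,-2.4,-2.6,0,30]}}

```text
t: 20.25
tcp_pos: [0.538, -0.1487, 0.1178]
eef_rot: [-0.706, 0.708, 0.0, -0.0]
wrist_force: [1.1, 0.5, -0.6]
grip_width: 0.615
finger_force: 30.0
```

Call:
{"api": "jog_arm", "payload": {"steps": [0,-0.9,0,0,30,0,-1.8,0,0,30,0,-2.5,0,0,30,0,-2.7,0,0,30,0,-2.7,0.6,0,30,0,-2.7,1.2,0,30,0,-2.7,1.4,0,30,0,-2.7,1.4,0,30]}}

```text
t: 21.05
tcp_pos: [0.6442, -0.1464, 0.0603]
eef_rot: [-0.707, 0.707, 0.002, -0.002]
wrist_force: [0.2, -0.1, -2.1]
grip_width: 0.614
finger_force: 30.0
```

Call:
{"api": "jog_arm", "payload": {"steps": [0,0,0,0,30,0,0,0,0,30]}}

```text
t: 21.25
tcp_pos: [0.6468, -0.1465, 0.0638]
eef_rot: [0.707, -0.707, 0.001, -0.001]
wrist_force: [-0.4, 0.3, -0.9]
grip_width: 0.612
finger_force: 30.0
```

```bash
python3 - <<'E'
from w import *
s=read_state();print(s["tcp_pos"],s["wrist_force"])
c=get_calibration("wrist");im=grab_frame("wrist");cv2.imwrite("pics/w7.png",im);np.save("c7.npy",np.r_[c["xyz"],c["orientation"]])
E
```

```text
[ 0.64680345 -0.1464883   0.06375792] [-0.37993155  0.2511406  -0.87913639]
```

View pics/w7.png

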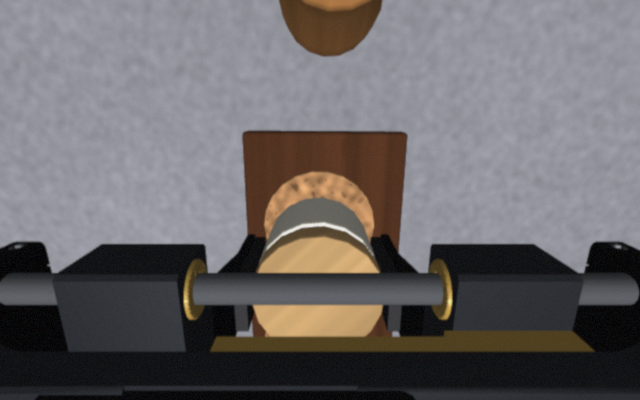

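Squat hangs centred over coaster 4, with the coaster spanning 265–374 and the canister centred near 319. Lowering now.

Call:
{"api": "jog_arm", "payload": {"steps": [0,0,0.25,0,30,0,0,0.45,0,30,0,0,0.56,0,30,0,0,0.61,0,30,0,0,0.63,0,30,0,0,0.63,0,30,0,0,0.63,0,30]}}

```text
t: 22.0
tcp_pos: [0.6451, -0.1464, 0.0378]
eef_rot: [0.707, -0.707, -0.001, 0.001]
wrist_force: [-3.4, 0.5, 5.1]
grip_width: 0.615
finger_force: 30.0
```

Call:
{"api": "jog_arm", "payload": {"steps": [0,0,0.02,0,30,0,0,0.03,0,30,0,0,0.03,0,30]}}

```text
t: 22.3
tcp_pos: [0.6451, -0.1464, 0.0378]
eef_rot: [0.707, -0.707, -0.0, 0.001]
wrist_force: [-5.5, 2.4, 9.9]
grip_width: 0.615
finger_force: 30.0
```

Call:
{"api": "jog_arm", "payload": {"steps": [0,0,-0.02,0,65,0,0,-0.02,0,75,0,0,-0.02,0,85,0,0,-0.02,0,85,0,0,-0.02,0,85,0,0,-0.8,0,87,0,0,-1.9,0,87,0,0,-3,0,87]}}

```text
t: 23.1
tcp_pos: [0.6455, -0.1465, 0.1563]
eef_rot: [0.707, -0.707, -0.001, 0.001]
wrist_force: [1.9, 0.4, 0.4]
grip_width: 0.997
finger_force: 0.0
```

Call:
{"api": "jog_arm", "payload": {"steps": [0,0.5,-0.6,0,87,0,1.5,-1,0,87,0,2.5,-1,0,87,0,3.5,-1,0,87,0,4.5,-1,0,87,0,5.2,-1,0,87,0,5.2,-1,0,87,0,5.2,-1,0,87]}}

```text
t: 23.9
tcp_pos: [0.4382, -0.1466, 0.1964]
eef_rot: [0.707, -0.707, 0.001, -0.001]
wrist_force: [0.5, -1.0, 0.4]
grip_width: 0.996
finger_force: 0.0
```

```bash
python3 - <<'E'
from w import *
C={n:get_calibration(n) for n in("scene","top")}
I={n:grab_frame(n) for n in C}; 
for n in C: cv2.imwrite(f"pics/{n}9.png",I[n])
P={}
for n,lo in(("scene",(8,80,127)),("top",(8,50,100))):
    m,cs=blobs(I[n],lo,(28,255,255),20); P[n]=[(cv2.fitEllipse(k)[0],cv2.boundingRect(k)) for k in cs]
    print(n,[(np.round(a,1).tolist(),b) for a,b in P[n] if b[2]<60])
cv2.imwrite("pics/v9.png",np.vstack([cv2.resize(I["top"][140:240,200:480],None,fx=2.5,fy=2.5),cv2.resize(I["scene"][130:330,180:460],None,fx=2.5,fy=2.5)[:350]]))
E
```

```text
scene [([481.2, 369.3], (472, 362, 22, 16)), ([494.7, 365.9], (482, 359, 28, 15)), ([538.7, 355.1], (527, 349, 24, 13)), ([231.7, 299.4], (220, 295, 27, 19)), ([293.9, 280.2], (276, 273, 38, 24)), ([227.0, 282.3], (214, 272, 27, 22)), ([536.5, 262.4], (524, 257, 22, 12)), ([349.5, 226.4], (336, 224, 30, 16)), ([324.8, 223.4], (314, 216, 23, 16)), ([376.7, 209.3], (365, 203, 24, 15)), ([352.4, 187.0], (338, 179, 30, 17)), ([380.3, 157.5], (370, 152, 22, 12))]
top [([1.5, 354.0], (0, 350, 4, 35)), ([449.1, 176.1], (437, 167, 24, 21)), ([389.6, 178.5], (376, 165, 28, 28)), ([357.3, 176.9], (344, 163, 27, 29)), ([322.0, 175.6], (309, 160, 27, 32)), ([287.8, 173.5], (275, 157, 28, 33))]
```

View pics/v9.png

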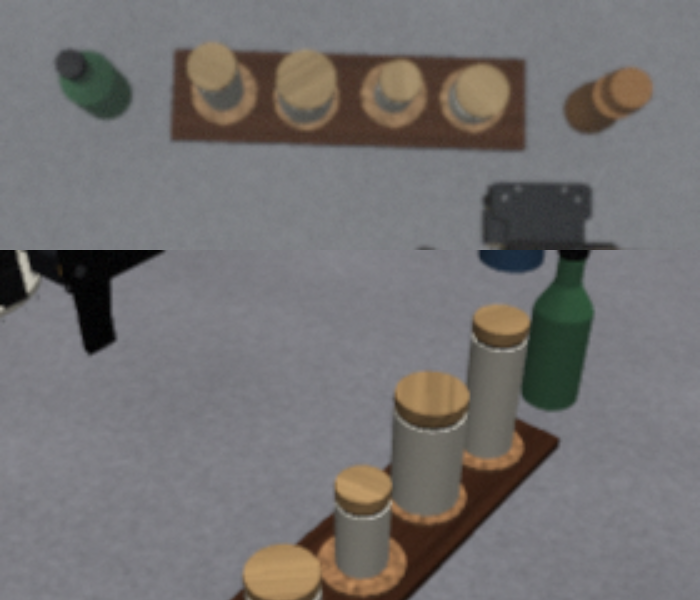

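All four stand upright in the right order: slim, broad, small, squat from the bottle to the mill, with even cork rings visible. One numeric check of centring before handing in.

```bash
python3 - <<'E'
from w import *
c,t=get_calibration("scene"),get_calibration("top")
m,cs=blobs(cv2.imread("pics/scene9.png"),(8,80,127),(28,255,255),20)
es=[cv2.fitEllipse(k) for k in cs if len(k)>10]
for n,g,gt,z,co in(("slim",(380,157),(285.2,166.4),.151,(.6492,.1182)),("broad",(352,187),(322.4,171.2),.126,(.6453,.0302)),("small",(325,223),(360,172.4),.101,(.6503,-.0629)),("squat",(293,259),(392.4,176.4),.078,(.6472,-.1477))):
    e=min(es,key=lambda e:np.hypot(e[0][0]-g[0],e[0][1]-g[1]))
    print(n,np.round(e[0],1),np.round(e[1],1),"scene off mm",((onplane(c,*e[0],z)[:2]-co)*1e3).round(1),"top off",((onplane(t,*gt,z)[:2]-co)*1e3).round(1))
E
```

```text
slim [380.3 157.5] [11.  21.1] scene off mm [1.5 1.6] top off [-1. -2.]
broad [352.4 187. ] [16.3 28.8] scene off mm [-0.2  1.5] top off [-1.7 -0.8]
small [324.8 223.4] [14.4 21.6] scene off mm [0.1 1.7] top off [-2.8 -0.1]
squat [307.3 257.7] [22.1 68.5] scene off mm [17.8 19.3] top off [-3.7  0.8]
```

Slim, broad and small are within about 3 mm of centre. The squat scene reading is not valid, because its lid merged with the cork in the mask. The top view puts squat about 4 mm off by a hand-read pixel, and the wrist view showed it centred.

```bash
python3 -c "
from station import *
print(sign_off())"
```

```text
the job is handed in; nothing more can be done
None
```

The job is handed in at about 24 s on the robot clock: slim, broad, small and squat stand upright on coasters 1 to 4 from the oil bottle to the mill, within about 4 mm of centre, and the bottle and mill were not touched.

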